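# Make up two fibre-alignment kits

### The arm

A 6-joint arm with a two-finger parallel gripper is mounted at the origin on the work surface. World frame = base frame: x ahead of the robot, y to its left, z up, the work surface at z = 0. Lengths are in m, angles in rad, forces in N, time in s.
With the tool pointing down it reaches from about 0.3 to 0.95 m from the base axis. Payload 3.1 kg.
Tool frame: the origin (TCP) lies midway between the tips of the shut fingers; the grasp point (between the pads) lies 19 mm behind it; z points along the fingers, y is the line along which they close (so a half turn about z gives the same grasp; the last joint's range is limited). The gripper opens to 85 mm and grips with 20 to 120 N. Pads are 22 mm wide; open, the fingers measure 114 mm over their backs; the gripper's body (76 mm by 85 mm) begins 54 mm behind the grasp point. The pads swing forward as they close: fully open they stand 13 mm farther back than shut.
Start: joints at [1.137, 0.308, 1.634, -0, 1.2, -0.07], TCP at [0.222, 0.584, 0.231] pointing down, gripper open.
Joint ranges: [-3.06, 3.06], [-0.79, 1.96], [0.05, 2.63], [-1.19, 4.34], [0.05, 2.64], [-2.94, 2.94]. Speed limits (rad/s): [2.79, 2.79, 3.14, 3.14, 3.14, 3.14].

### API

Orientations are given as a rotation vector (axis times angle).
In Python, from station import ctrl gives the robot as it stands. The module is installed in compiled form; this text tells all that it offers.
- The arm moves only by the shell command python3 -m jog 'ROWS' [FORCE]. ROWS is a JSON object of lists of equal length, an entry for each row: "offset": the shift along the tool's x, y, z each as a share of 0.15 m, from -1 to 1, a list of three; "rot": the turn, a rotation vector about the tool's x, y, z each as a share of 120 degrees, from -1 to 1, a list of three; "claw": the opening, from 0 (shut) to 1 (fully open). In form: {"offset": [[tx, ty, tz], ...], "rot": [[ax, ay, az], ...], "claw": [claw, ...]}. A call has 1 to 20 rows; each row is the pose to reach, as a shift and turn from the pose commanded when the call began, along the tool's axes at that moment; what a row does not reach only later rows make up. A row lasts 1/12 s, in which the tool goes at most 41.7 mm and 7.16 degrees, less where a joint would pass 70% of its speed; a pose out of reach is approached as far as the arm can. A call with a number of a shift or a turn outside -1 to 1 is refused whole. A call with a gripper value outside its range is refused whole. The fingers move at their own pace and stop on an object; FORCE is the grip in N (left out, the last holds). Time passes only in rows, so rows that repeat a pose let the fingers close. It gives the time, the measured TCP pose, the force, the opening and the grip force at its end, in the units of the state.
- ctrl.read_state(): the state, without advancing time (a new reading comes with each control period).
- ctrl.grab_frame(name): name is "side" or "top" or "wrist"; returns the picture (480x640x3 uint8, red, green, blue); there is no depth.
- ctrl.camera_info(name): a dict with "fx", "fy", "cx", "cy" (pixels), "origin" and "rotation" of the camera in the world. Camera axes: x right, y up, looking along -z (the intrinsics and any distortion apply to the point x, -y, -z); pixel columns grow to the right and rows downward; lengths in m; the calibration is good to about 2 mm. A picture is of the moment at which its call begins: read the wrist's pose just before it. camera_info takes no time and is no camera call; for the wrist camera it gives the pose at the moment of the call.
- ctrl.close_job(): hands the job in; it is judged then, once.
The state is a dict: "clock": time; "joint_pos": joint angles; "qvel": joint speeds; "tau": joint torques, N m; "tool_pos": TCP position; "ee_rot": TCP orientation; "contact_force": force on the tool from outside, world axes, zero at the start; "wrist_torque": the same for the moment, N m; "opening": opening from 0.0 (shut) to 1.0 (fully open); "grip_force": force on a finger pad.
Only numpy, scipy, OpenCV 4.12 (cv2) and the standard library are available. Lean on these libraries where they do the work, as an engineer would, in place of code of your own. Each camera call takes 0.05 s, during which the arm holds its last target. There are 200 camera calls.

### The job

Make up the two alignment kits from the stock standing on the green mat. The blue tray gets the yellow-ringed objective in its round cut-out and the silver single-fibre holder in its long cut-out; the white tray gets the green-ringed objective in its round cut-out, the black array holder in its long cut-out and the amber-lidded chip box in its square cut-out. Each part must stand upright, lie flat on the floor of its cut-out and be let go, without any being knocked over on the way; leave the rest of the stock standing where it is.

Things in the scene. Friction and masses are not known exactly. Their poses are not given: they have to be found in the camera images.
- tray_blue: Blue kit tray, dark grey foam top with blue-floored cut-outs, 92 x 174 x 10 mm (x, y, z), rigid, fixed. Origin: centre of its underside; z up, y along its length. Floors of the cut-outs 4 mm, foam top 10 mm above the origin. Cut-outs, centred at x = 0: long 40 (x) by 80 mm (y) at y = -31 mm; round, 46 mm diameter, at y = +44 mm.
- tray_white: White kit tray, dark grey foam top with white-floored cut-outs, 92 x 244 x 10 mm (x, y, z), rigid, fixed. Origin: centre of its underside; z up, y along its length. Floors of the cut-outs 4 mm, foam top 10 mm above the origin. Cut-outs, centred at x = 0: square 60 x 60 mm at y = -76 mm; long 40 (x) by 80 mm (y) at y = +6 mm; round, 46 mm diameter, at y = +81 mm.
- objective_yellow: Microscope objective, upright, nose up, with a yellow ring at its shoulder: 48 mm tall, black foot 32 mm diameter and 8 mm high, aluminium barrel 30 mm diameter up to 30 mm, ring 30.6 mm diameter from 30 to 36 mm, then a steel nose 17 mm diameter tapering to 13 mm. About 0.12 kg. Origin: centre of its underside, z up; round, so yaw is free.
- objective_green: The same kind of objective with a green ring. Same sizes and origin.
- objective_red: The same kind of objective with a red ring. Same sizes and origin. Not wanted: stays where it stands.
- fibre_holder: Silver single-fibre holder: an aluminium V-groove block 64 mm long (x), 24 mm wide (y), sides plain up to 27 mm, with two narrow black clamp arms on top, 30 mm tall overall. About 0.11 kg. Origin: centre of its underside, z up, x along its length; either way round is right in a long cut-out.
- array_holder: Black fibre-array holder: V-groove block 64 mm long (x), 24 mm wide (y), sides plain up to 27 mm, with one wide brass clamp plate and two brass thumbscrews on top, 30 mm tall overall. About 0.11 kg. Origin: centre of its underside, z up, x along its length; either way round is right in a long cut-out.
- chip_box_amber: Chip box, 44 x 44 mm and 22 mm tall, black below with an amber (orange) lid, shut fast, with a small grey latch 1.5 mm proud on its -y side. About 0.04 kg. Origin: centre of its underside, z up, sides along x and y; any of the four ways round is right in the square cut-out.
- chip_box_clear: The same chip box with a pale, clear lid. Same sizes and origin. Not wanted: stays where it stands.
- post_holder: Black post holder: upright cylinder 25 mm diameter, 44 mm tall, with a brass thumbscrew standing out 10 mm on its +x side near the top. Origin: centre of its underside, z up. Not wanted: stays where it stands.

How it is judged:
By the outcome, as a careful person would: the job done as asked, in the order asked, and still so for the second after the job is handed in, with the robot touching nothing.
It also fails if it takes over 136 s, if anything falls off the work surface, if the arm or the gripper's body presses on something with over 40 N, if the wrist force passes 120 N, or if a joint passes its speed limit or range.

## Working session

There is one attempt and no reset: what is moved stays moved. The work goes in short steps, Python scripts to look and compute and a shell command to move; the robot and the scene stay as the last step left them, time stands still between calls to the robot, and variables do not carry over. Pictures are saved under pics/ and viewed, at most 17 in all, crops included, and the job is handed in when it is done.

```bash
mkdir -p pics; python3 - <<'E'
from station import ctrl
import cv2
s=ctrl.read_state();print({k:s[k] for k in('clock','tool_pos','ee_rot','opening','contact_force')})
for n in('top','side','wrist'):
    print(n,ctrl.camera_info(n))
    cv2.imwrite(f'pics/{n}0.png',ctrl.grab_frame(n)[:,:,::-1])
E
```

```text
{'clock': 0.0, 'tool_pos': array([0.22208568, 0.58332832, 0.23003659]), 'ee_rot': array([-0.56820193, -3.08920172,  0.00352291]), 'opening': 0.9978204943111855, 'contact_force': array([-0.21708473, -0.18595826,  0.18772647])}
top {'fx': 475.43604177708056, 'fy': 475.43604177708056, 'cx': 322.96100368819003, 'cy': 239.70755456030804, 'origin': array([ 0.47461803, -0.00796106,  1.0732466 ]), 'rotation': array([ 0.08971218, -0.04771095, -1.59316935])}
side {'fx': 458.38189017065093, 'fy': 458.38189017065093, 'cx': 314.62961947860623, 'cy': 236.69436676095128, 'origin': array([0.33254291, 0.55709096, 0.77345828]), 'rotation': array([ 0.21104104, -0.94438899, -2.61083457])}
wrist {'fx': 390.4614833146979, 'fy': 390.4614833146979, 'cx': 319.16486811262337, 'cy': 230.6797996067669, 'origin': array([0.15697334, 0.60806464, 0.37217545]), 'rotation': array([-0.24593406, -0.16608768,  1.19797725])}
```

View pics/top0.png

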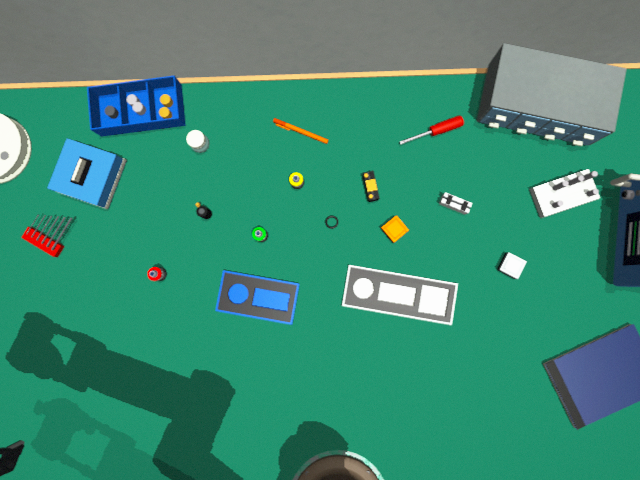

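View pics/side0.png

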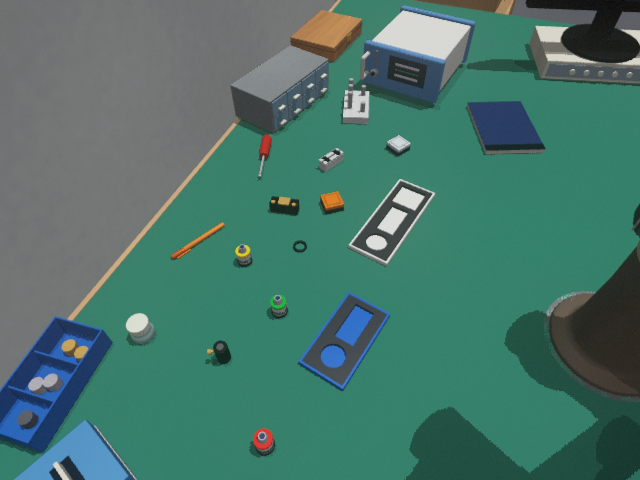

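The top view shows yellow (296,180), green (259,234), array holder (371,186), fibre holder (456,203), amber box (395,229), blue tray (258,297) and white tray (400,295). The round cut-outs are on the left (+y), and the side view shows the same layout. Next I measure in both views.

```bash
cat > h.py <<'E'
import cv2, numpy as np, sys
from scipy.spatial.transform import Rotation as R
from station import ctrl
def ray(cam,uv,z):
    c=cam; uv=np.atleast_2d(uv).astype(float)
    d=np.c_[(uv[:,0]-c['cx'])/c['fx'],-(uv[:,1]-c['cy'])/c['fy'],-np.ones(len(uv))]
    d=R.from_rotvec(c['rotation']).apply(d); o=np.array(c['origin'])
    return (o+d*((z-o[2])/d[:,2])[:,None])[:,:2]
def proj(cam,p):
    q=R.from_rotvec(cam['rotation']).inv().apply(np.atleast_2d(p)-cam['origin'])
    return np.c_[cam['cx']+cam['fx']*q[:,0]/-q[:,2],cam['cy']-cam['fy']*q[:,1]/-q[:,2]]
def blob(mask,seed,rad=60):
    n,l,st,ce=cv2.connectedComponentsWithStats(mask.astype(np.uint8))
    ok=[i for i in range(1,n) if st[i,4]>=15 and np.hypot(*(ce[i]-seed))<rad]
    i=min(ok,key=lambda i:np.hypot(*(ce[i]-seed)))
    return (l==i).astype(np.uint8),ce[i],st[i,4]
def fil(m):
    c,_=cv2.findContours(m,cv2.RETR_EXTERNAL,cv2.CHAIN_APPROX_NONE)
    return max(c,key=cv2.contourArea)[:,0]
def goto(x,y,z,yaw=None):
    """shares to reach TCP x,y,z, tool down with tool-y axis at yaw (deg, mod 180)"""
    s=ctrl.read_state(); r=R.from_rotvec(s['ee_rot']); M=r.as_matrix()
    cur=np.degrees(np.arctan2(M[1,1],M[0,1])); t=cur
    if yaw is not None: t=cur+(yaw-cur+90)%180-90
    a=np.radians(t); Y=np.array([np.cos(a),np.sin(a),0]); Z=np.array([0,0,-1.])
    T=np.c_[np.cross(Y,Z),Y,Z]
    d=M.T@(np.array([x,y,z])-s['tool_pos'])/.15
    rv=np.degrees((r.inv()*R.from_matrix(T)).as_rotvec())/120
    print('off',d.round(3),'rot',rv.round(3),'yaw',cur.round(1),'q6',round(s['joint_pos'][5],2),'t',round(s['clock'],2))
E
python3 - <<'E'
from h import *
for n in('top','side'):
    im=cv2.imread(f'pics/{n}0.png'); cam=ctrl.camera_info(n); hsv=cv2.cvtColor(im,cv2.COLOR_BGR2HSV)
    H,S,V=[hsv[...,i].astype(int) for i in range(3)]
    S0=dict(top=dict(y=(296,180),g=(259,234),a=(395,229),k=(371,186),f=(456,203),w=(400,295),b=(258,297)),
            side=dict(y=(243,253),g=(279,302),a=(333,201),k=(285,206),f=(331,159),w=(393,221),b=(345,340)))[n]
    for nm,m,z in(('y',(abs(H-28)<6)&(S>150)&(V>120),.033),('g',(abs(H-60)<8)&(S>170)&(V>130),.033)):
        b,c,A=blob(m,S0[nm]); print(n,nm,c.round(1),A,cv2.boundingRect(fil(b)),ray(cam,c,z).round(4))
    def rect(nm,m,z):
        b,c,A=blob(m,S0[nm]); p=ray(cam,fil(b),z)*1000
        (cx,cy),wh,an=cv2.minAreaRect(p.astype(np.float32)); print(n,nm,A,(round(cx,1),round(cy,1)),np.round(wh,1),round(an,1))
    rect('a',(abs(H-18)<7)&(S>180)&(V>150),.022)
    green=(abs(H-77)<14)&(S>120)
    ng=cv2.morphologyEx((~green).astype(np.uint8),cv2.MORPH_OPEN,np.ones((2,2)))
    for nm,z in(('k',.027),('f',.027),('w',.01),('b',.01)): rect(nm,ng,z)
    # cut-outs: bright floors
    wf=(S<60)&(V>170); bf=(abs(H-107)<12)&(S>150)&(V>120)
    for t,m in(('w',wf),('b',bf)):
        nn,l,st,ce=cv2.connectedComponentsWithStats(m.astype(np.uint8))
        for i in range(1,nn):
            if st[i,4]>150 and np.hypot(*(ce[i]-S0[t]))<75: print(n,'floor',t,ce[i].round(1),st[i,4],ray(cam,ce[i],.004).round(4))
im=cv2.imread('pics/top0.png')[130:330,200:540]
cv2.imwrite('pics/crop0.png',cv2.resize(im,None,fx=2.3,fy=2.3,interpolation=cv2.INTER_CUBIC))
E
```

```text
top y [295.7 179.2] 114 (289, 172, 15, 14) [[0.7025 0.0765]]
top g [258.9 233.5] 95 (252, 227, 14, 14) [[0.5832 0.1599]]
top a 398 (588.4, -140.4) [44.1 44.5] 38.3
top k 338 (682.2, -92.4) [66.6 26.5] 10.6
top f 434 (638.2, -277.3) [69.6 31.2] 66.2
top w 4833 (440.1, -149.2) [247.3  94.9] 78.9
top b 3371 (441.2, 167.3) [177.2  94.4] 78.8
top floor w [399.7 294.4] 770 [[ 0.442  -0.1485]]
top floor w [362.9 287.9] 351 [[ 0.4583 -0.0672]]
top floor w [396.2 293.6] 681 [[ 0.4439 -0.1409]]
top floor w [432.9 300.1] 758 [[ 0.4278 -0.2216]]
top floor b [256.4 297.1] 532 [[0.4428 0.1717]]
top floor b [237.6 293.4] 324 [[0.4522 0.214 ]]
top floor b [270.5 299.1] 635 [[0.4377 0.1401]]
side y [242.5 252. ] 89 (235, 245, 15, 13) [[0.7032 0.0793]]
side g [278.1 303. ] 80 (271, 296, 15, 13) [[0.5828 0.1633]]
side a 252 (589.8, -138.3) [42.8 43.1] 38.2
side k 419 (678.5, -78.7) [68.4 49.9] 9.5
side f 402 (636.0, -260.5) [88.4 49.9] 65.4
side w 3718 (440.9, -140.9) [254.1  97.3] 78.9
side b 4633 (442.4, 172.9) [178.7  95. ] 78.8
side floor w [392.1 221.3] 434 [[ 0.4449 -0.14  ]]
side floor w [408.1 198.3] 396 [[ 0.4301 -0.2233]]
side floor w [391.8 220.4] 409 [[ 0.4461 -0.1423]]
side floor w [375.8 242.1] 227 [[ 0.4608 -0.0688]]
side floor b [344.4 342.3] 705 [[0.4436 0.1793]]
side floor b [353.6 325.2] 751 [[0.4394 0.1396]]
side floor b [332.7 356.1] 434 [[0.4538 0.2125]]
```

View pics/crop0.png

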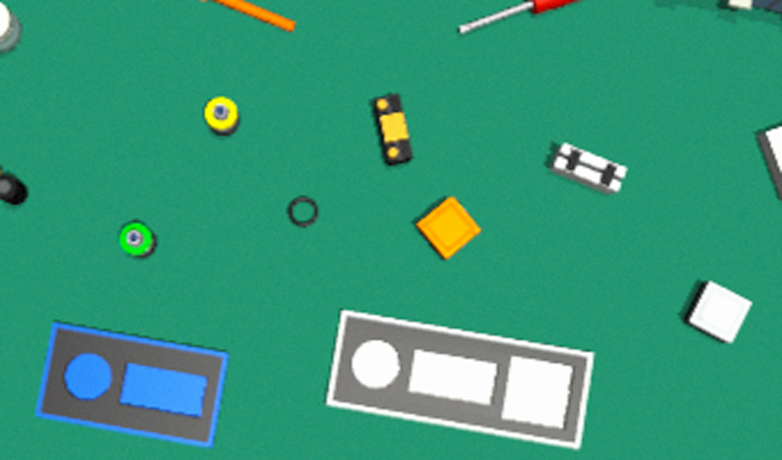

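Both views agree to a few mm: tray y axes lie at about 78.8°, amber at 38°, array at about 10.6° and fibre at about 66°. The crop confirms the layout. I'll go above the yellow objective and check it with the wrist camera.

```bash
python3 -c "
from h import *
goto(.703,.078,.15,-11.2)"
```

```text
off [-4.195 -2.008  0.538] rot [-0.001  0.001  0.67 ] yaw 69.2 q6 -0.07 t 0.15
```

```bash
for i in 1; do
python3 -m jog '{"offset":[[-1,-0.5,0],[-1,-0.5,0],[-1,-0.5,0],[-1,-0.5,0],[-1,-0.5,0]],"rot":[[0,0,0],[0,0,0],[0,0,0],[0,0,0],[0,0,0]],"claw":[1,1,1,1,1]}' 30
python3 -m jog '{"offset":[[-1,-0.5,0],[-1,-0.5,0],[-1,-0.5,0],[-1,-0.5,0],[-1,-0.5,0]],"rot":[[0,0,0],[0,0,0],[0,0,0],[0,0,0],[0,0,0]],"claw":[1,1,1,1,1]}'
python3 -m jog '{"offset":[[-1,-0.5,0],[-1,-0.5,0],[-1,-0.5,0],[-1,-0.5,0],[-1,-0.5,0]],"rot":[[0,0,0],[0,0,0],[0,0,0],[0,0,0],[0,0,0]],"claw":[1,1,1,1,1]}'
python3 -m jog '{"offset":[[-1,-0.5,0.2],[-1,-0.5,0.2],[-1,-0.5,0.2],[-1,-0.5,0.2],[-1,-0.5,0.2],[-1,-0.5,0.2],[-1,-0.5,0.2],[-1,-0.5,0.2],[-1,-0.5,0.2],[-1,-0.5,0.2],[-1,-0.5,0.2],[-1,-0.5,0.2],[-1,-0.5,0.2]],"rot":[[0,0,0.67],[0,0,0.67],[0,0,0.67],[0,0,0.67],[0,0,0.67],[0,0,0.67],[0,0,0.67],[0,0,0.67],[0,0,0.67],[0,0,0.67],[0,0,0.67],[0,0,0.67],[0,0,0.67]],"claw":[1,1,1,1,1,1,1,1,1,1,1,1,1]}'
done; python3 - <<'E'
from h import *
goto(.703,.078,.15,-11.2)
print(ctrl.camera_info('wrist'))
cv2.imwrite('pics/w1.png',ctrl.grab_frame('wrist')[:,:,::-1])
c=ctrl.camera_info('wrist')
im=cv2.imread('pics/w1.png');hsv=cv2.cvtColor(im,cv2.COLOR_BGR2HSV).astype(int);H,S,V=hsv[...,0],hsv[...,1],hsv[...,2]
b,ce,A=blob((abs(H-28)<6)&(S>150)&(V>120),proj(c,[.703,.078,.033])[0],150);print(ce,A,cv2.boundingRect(fil(b)),ray(c,ce,.033))
E
```

```text
clock: 0.57
tool_pos: [0.34, 0.4554, 0.2308]
ee_rot: [0.576, 3.086, -0.006]
contact_force: [0.2, -0.3, 0.5]
opening: 1.002
grip_force: 0.0
clock: 0.98
tool_pos: [0.4537, 0.3323, 0.2312]
ee_rot: [0.577, 3.085, -0.004]
contact_force: [-0.4, 0.1, 0.1]
opening: 1.0
grip_force: 0.0
clock: 1.4
tool_pos: [0.5674, 0.2089, 0.2313]
ee_rot: [0.576, 3.084, -0.003]
contact_force: [0.5, 0.2, 0.4]
opening: 1.002
grip_force: 0.0
clock: 2.48
tool_pos: [0.6758, 0.0915, 0.2007]
ee_rot: [-2.427, -1.993, 0.001]
contact_force: [-0.5, 0.5, -0.9]
opening: 0.998
grip_force: 0.0
off [-0.053  0.196  0.338] rot [-0.001 -0.    -0.   ] yaw -11.2 q6 0.27 t 2.48
{'fx': 390.4614833146979, 'fy': 390.4614833146979, 'cx': 319.16486811262337, 'cy': 230.6797996067669, 'origin': array([0.68990511, 0.1596648 , 0.34275917]), 'rotation': array([-0.27887433,  0.02933608, -0.19570203])}
[356.42436975 217.77731092] 714 (338, 201, 38, 37) [[0.70406126 0.07710257]]
```

View pics/w1.png

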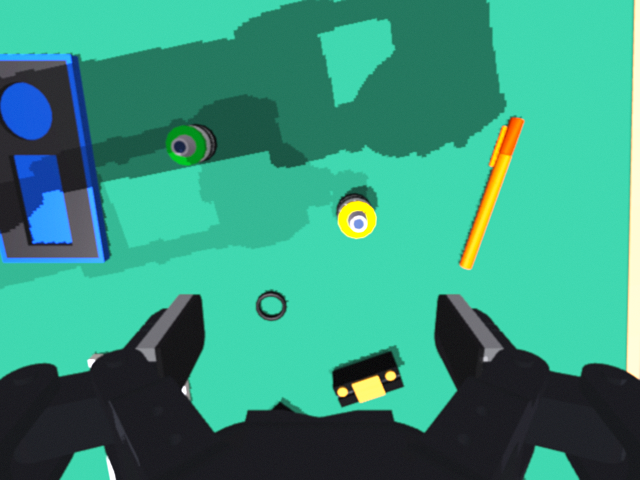

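The wrist picture has yellow at (356,218), which gives (0.704, 0.077) and agrees with the top view. The space around it is clear, so I'll grasp it.

```bash

python3 -m jog '{"offset":[[-0.06,0.2,0.1],[-0.06,0.2,0.4],[-0.06,0.2,0.7],[-0.06,0.2,0.9],[-0.06,0.2,1],[-0.06,0.2,1]],"rot":[[0,0,0],[0,0,0],[0,0,0],[0,0,0],[0,0,0],[0,0,0]],"claw":[1,1,1,1,1,1]}' 30 | head -2
python3 -m jog '{"offset":[[0,0,0.1],[0,0,0.2],[0,0,0.28],[0,0,0.28],[0,0,0.28],[0,0,0.28],[0,0,0.28],[0,0,0.28],[0,0,0.28],[0,0,0.28],[0,0,0.28],[0,0,0.28],[0,0,0.28],[0,0,0.28],[0,0,0.28]],"rot":[[0,0,0],[0,0,0],[0,0,0],[0,0,0],[0,0,0],[0,0,0],[0,0,0],[0,0,0],[0,0,0],[0,0,0],[0,0,0],[0,0,0],[0,0,0],[0,0,0],[0,0,0]],"claw":[1,1,1,1,0.3,0.2,0.2,0.2,0.2,0.2,0.2,0.2,0.2,0.2,0.2]}'
python3 - <<'E'
from h import *
goto(.704,.077,.008,-11.2)
E
```

```text
clock: 3.03
tool_pos: [0.699, 0.0758, 0.045]
clock: 4.28
tool_pos: [0.7047, 0.0756, 0.0104]
ee_rot: [2.428, 1.993, 0.001]
contact_force: [-1.9, 0.4, 5.2]
opening: 0.341
grip_force: 29.9
off [ 0.008 -0.006  0.016] rot [ 0.001 -0.    -0.   ] yaw -11.2 q6 0.24 t 4.28
```

```bash

python3 -m jog '{"offset":[[0,0,-0.1],[0,0,-0.3],[0,0,-0.6],[0,0,-0.8],[0,0,-0.8],[0,0,-0.8]],"rot":[[0,0,0],[0,0,0],[0,0,0],[0,0,0],[0,0,0],[0,0,0]],"claw":[0.2,0.2,0.2,0.2,0.2,0.2]}'
python3 - <<'E'
from h import *
goto(.453,.2133,.13,-11.2)
E
```

```text
clock: 4.78
tool_pos: [0.7066, 0.0757, 0.1335]
ee_rot: [2.425, 1.99, 0.009]
contact_force: [-0.9, 0.1, -1.8]
opening: 0.343
grip_force: 30.0
off [ 0.57  -1.837  0.011] rot [ 0.003 -0.001 -0.   ] yaw -11.2 q6 0.24 t 4.78
```

```bash

python3 -m jog '{"offset":[[0.1,-0.2,0],[0.2,-0.45,0],[0.3,-0.7,0],[0.35,-0.9,0],[0.35,-0.95,0],[0.35,-0.95,0]],"rot":[[0,0,0],[0,0,0],[0,0,0],[0,0,0],[0,0,0],[0,0,0]],"claw":[0.2,0.2,0.2,0.2,0.2,0.2]}'|head -2
python3 -m jog '{"offset":[[0,-0.2,0],[0,-0.45,0],[0,-0.7,0],[0,-0.87,0],[0,-0.87,0],[0,-0.87,0],[0,-0.87,0]],"rot":[[0,0,0],[0,0,0],[0,0,0],[0,0,0],[0,0,0],[0,0,0],[0,0,0]],"claw":[0.2,0.2,0.2,0.2,0.2,0.2,0.2]}'|head -2
cat > tray.py <<'E'
from h import *
def look(name):
    cam=ctrl.camera_info('wrist'); im=ctrl.grab_frame('wrist')[:,:,::-1].copy(); cv2.imwrite(f'pics/{name}.png',im)
    hsv=cv2.cvtColor(im,cv2.COLOR_BGR2HSV).astype(int); return cam,im,hsv[...,0],hsv[...,1],hsv[...,2]
E
python3 - <<'E'
from tray import *
goto(.453,.2133,.13,-11.2)
cam,im,H,S,V=look('w2')
b=(abs(H-107)<14)&(S>120)&(V>50)
nn,l,st,ce=cv2.connectedComponentsWithStats(b.astype(np.uint8))
for i in range(1,nn):
    if st[i,4]>300:
        p=ray(cam,fil((l==i).astype(np.uint8)),.004)*1000
        print(ce[i].round(0),st[i],ray(cam,ce[i],.004).round(4),cv2.minAreaRect(p.astype(np.float32)))
E
```

```text
clock: 5.28
tool_pos: [0.5697, 0.1553, 0.1265]
clock: 5.87
tool_pos: [0.4485, 0.1801, 0.1295]
off [ 0.223 -0.014 -0.003] rot [ 0.001 -0.    -0.001] yaw -11.3 q6 0.49 t 5.87
[310. 142.] [ 243  108  146  123 2659] [[0.4536 0.2346]] ((453.4920959472656, 214.5262451171875), (82.92619323730469, 95.1152114868164), 78.73676300048828)
[316. 174.] [ 282  140   69   69 3651] [[0.4531 0.2129]] ((452.99755859375, 212.385498046875), (46.13569641113281, 46.53045654296875), 72.15640258789062)
[319. 353.] [306 341  27  24 514] [[0.428  0.0755]] ((427.79083251953125, 75.48838806152344), (20.580663681030273, 20.39983558654785), 78.60749816894531)
```

View pics/w2.png

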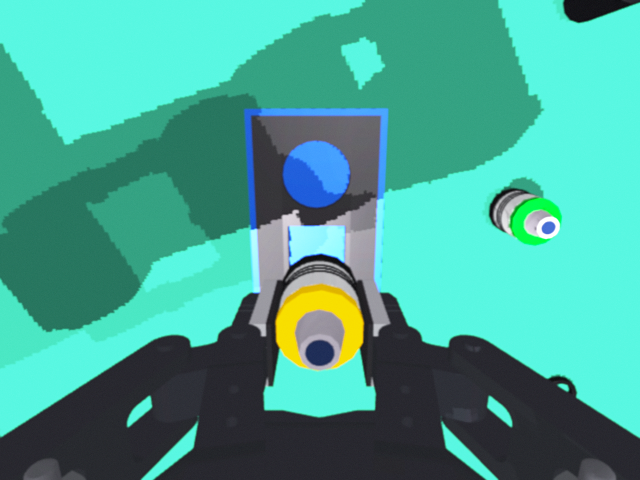

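The wrist view has the round cut-out at (316,174), which gives (0.453, 0.213). The objective sits upright in the fingers, so I'll place it.

```bash

python3 -m jog '{"offset":[[0.1,0,0],[0.2,-0.01,0.05],[0.22,-0.01,0.2],[0.22,-0.01,0.4],[0.22,-0.01,0.55],[0.22,-0.01,0.65],[0.22,-0.01,0.67],[0.22,-0.01,0.67],[0.22,-0.01,0.67]],"rot":[[0,0,0],[0,0,0],[0,0,0],[0,0,0],[0,0,0],[0,0,0],[0,0,0],[0,0,0],[0,0,0]],"claw":[0.2,0.2,0.2,0.2,0.2,0.2,0.2,0.2,0.2]}'
python3 -c "
from h import *
goto(.453,.213,.014,-11.2)"
```

```text
clock: 6.67
tool_pos: [0.4532, 0.213, 0.0292]
ee_rot: [2.429, 1.992, 0.002]
contact_force: [-0.3, 0.2, -0.5]
opening: 0.342
grip_force: 30.5
off [-0.001 -0.001  0.101] rot [ 0.001 -0.    -0.001] yaw -11.3 q6 0.55 t 6.67
```

```bash

python3 -m jog '{"offset":[[0,0,0.03],[0,0,0.06],[0,0,0.085],[0,0,0.1],[0,0,0.1],[0,0,0.1]],"rot":[[0,0,0],[0,0,0],[0,0,0],[0,0,0],[0,0,0],[0,0,0]],"claw":[0.2,0.2,0.2,0.2,0.2,0.2]}'
python3 -m jog '{"offset":[[0,0,0],[0,0,0],[0,0,0],[0,0,0],[0,0,-0.1],[0,0,-0.3],[0,0,-0.6],[0,0,-0.8],[0,0,-0.9],[0,0,-0.9]],"rot":[[0,0,0],[0,0,0],[0,0,0],[0,0,0],[0,0,0],[0,0,0],[0,0,0],[0,0,0],[0,0,0],[0,0,0]],"claw":[0.6,0.6,0.6,0.6,0.6,0.6,0.6,0.6,0.6,0.6]}'
python3 -c "
from h import *
goto(.636,-.275,.15,-23.8)"
```

```text
clock: 7.17
tool_pos: [0.4518, 0.2131, 0.0144]
ee_rot: [2.428, 1.993, 0.001]
contact_force: [-0.7, -1.1, 4.2]
opening: 0.338
grip_force: 30.8
clock: 8.0
tool_pos: [0.4552, 0.2143, 0.1537]
ee_rot: [2.426, 1.991, 0.015]
contact_force: [0.7, 1.2, 0.2]
opening: 0.598
grip_force: 0.0
off [-2.965  1.818  0.024] rot [ 0.004 -0.003  0.105] yaw -11.2 q6 0.55 t 8.0
```

```bash

python3 -m jog '{"offset":[[-0.25,0.15,-0.1],[-0.5,0.3,-0.3],[-0.75,0.45,-0.3],[-1,0.6,-0.3],[-1,0.6,-0.3]],"rot":[[0,0,0],[0,0,0],[0,0,0],[0,0,0],[0,0,0]],"claw":[1,1,1,1,1]}' |head -2
python3 -m jog '{"offset":[[-0.25,0.15,0],[-0.5,0.3,0],[-0.75,0.45,0],[-1,0.6,0],[-1,0.6,0]],"rot":[[0,0,0],[0,0,0],[0,0,0],[0,0,0],[0,0,0]],"claw":[1,1,1,1,1]}' |head -2
python3 -m jog '{"offset":[[-0.25,0.15,0],[-0.5,0.3,0],[-0.75,0.45,0],[-0.96,0.62,0],[-0.96,0.62,0],[-0.96,0.62,0],[-0.96,0.62,0]],"rot":[[0,0,0.1],[0,0,0.1],[0,0,0.1],[0,0,0.1],[0,0,0.1],[0,0,0.1],[0,0,0.1]],"claw":[1,1,1,1,1,1,1]}' |head -2
python3 - <<'E'
from tray import *
goto(.636,-.275,.2,-23.8)
cam,im,H,S,V=look('w3')
print(proj(cam,[.636,-.275,.027]))
E
```

```text
clock: 8.42
tool_pos: [0.5118, 0.0444, 0.1936]
clock: 8.83
tool_pos: [0.5708, -0.1222, 0.1924]
clock: 9.42
tool_pos: [0.6315, -0.2747, 0.1916]
off [ 0.01   0.028 -0.056] rot [-0.002 -0.001  0.004] yaw -23.3 q6 -0.07 t 9.42
[[324.96229034 206.8310075 ]]
```

View pics/w3.png

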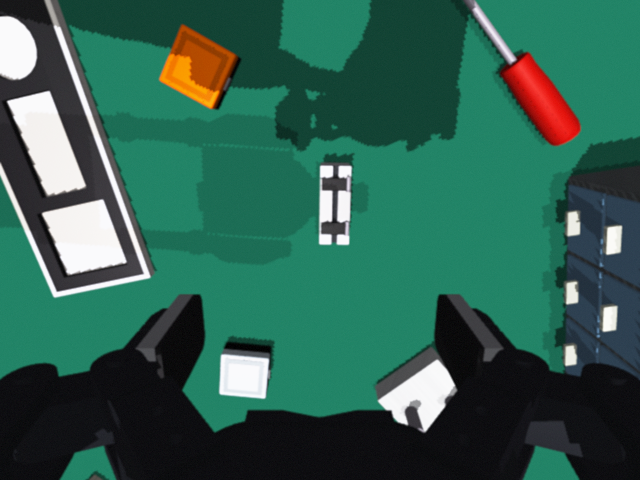

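The fibre holder is centred near (335,204) and aligned with the fingers. I'll measure it properly.

```bash
python3 - <<'E'
from h import *
cam=ctrl.camera_info('wrist'); im=cv2.imread('pics/w3.png')[155:255,305:370]
hsv=cv2.cvtColor(im,cv2.COLOR_BGR2HSV).astype(int)
m=(hsv[...,1]<60)&(hsv[...,2]>110)
pts=np.argwhere(m)[:,::-1]+[305,155]
p=ray(cam,pts,.027)*1000
print(len(pts),cv2.minAreaRect(p.astype(np.float32)))
(c,_,_)=cv2.minAreaRect(p.astype(np.float32))
goto(c[0]/1000,c[1]/1000,.0085,-23.8)
E
```

```text
1696 ((643.5313720703125, -276.5201110839844), (64.83692169189453, 25.129602432250977), 66.64045715332031)
off [0.015 0.085 1.223] rot [-0.002 -0.     0.005] yaw -23.2 q6 -0.07 t 9.47
```

```bash

python3 -m jog '{"offset":[[0.02,0.085,0.1],[0.02,0.085,0.4],[0.02,0.085,0.7],[0.02,0.085,0.9],[0.02,0.085,0.95],[0.02,0.085,0.95],[0.02,0.085,0.95]],"rot":[[0,0,0],[0,0,0],[0,0,0],[0,0,0],[0,0,0],[0,0,0],[0,0,0]],"claw":[1,1,1,1,1,1,1]}' |head -2
python3 -c "
from h import *
goto(.6435,-.2765,.0085,-23.4)"
```

```text
clock: 10.05
tool_pos: [0.6461, -0.277, 0.0523]
off [-0.004 -0.017  0.292] rot [ 0.    -0.     0.002] yaw -23.2 q6 -0.06 t 10.05
```

```bash

python3 -m jog '{"offset":[[0,-0.01,0.1],[0,-0.01,0.2],[0,-0.01,0.28],[0,-0.01,0.28],[0,-0.01,0.28],[0,-0.01,0.28],[0,-0.01,0.28],[0,-0.01,0.28],[0,-0.01,0.28],[0,-0.01,0.28],[0,-0.01,0.28],[0,-0.01,0.28],[0,-0.01,0.28],[0,-0.01,0.28],[0,-0.01,0.28]],"rot":[[0,0,0],[0,0,0],[0,0,0],[0,0,0],[0,0,0],[0,0,0],[0,0,0],[0,0,0],[0,0,0],[0,0,0],[0,0,0],[0,0,0],[0,0,0],[0,0,0],[0,0,0]],"claw":[1,1,1,1,0.3,0.1,0.1,0.1,0.1,0.1,0.1,0.1,0.1,0.1,0.1]}' 40
python3 -m jog '{"offset":[[0,0,-0.1],[0,0,-0.3],[0,0,-0.6],[0,0,-0.8],[0,0,-0.8],[0,0,-0.8]],"rot":[[0,0,0],[0,0,0],[0,0,0],[0,0,0],[0,0,0],[0,0,0]],"claw":[0.1,0.1,0.1,0.1,0.1,0.1]}'
python3 -c "
from h import *
goto(.4385,.140,.13,-11.2)"
```

```text
clock: 11.3
tool_pos: [0.6449, -0.2778, 0.0101]
ee_rot: [2.622, 1.728, 0.001]
contact_force: [0.4, -0.6, 5.3]
opening: 0.268
grip_force: 40.3
clock: 11.8
tool_pos: [0.646, -0.2783, 0.1331]
ee_rot: [2.619, 1.726, 0.005]
contact_force: [-0.5, 0.1, -1.5]
opening: 0.272
grip_force: 39.6
off [ 2.017 -2.372  0.006] rot [ 0.003  0.    -0.1  ] yaw -23.2 q6 -0.06 t 11.8
```

```bash

python3 -m jog '{"offset":[[0.15,-0.2,0],[0.3,-0.4,0],[0.5,-0.6,0],[0.67,-0.79,0],[0.67,-0.79,0],[0.67,-0.79,0]],"rot":[[0,0,0],[0,0,0],[0,0,0],[0,0,0],[0,0,0],[0,0,0]],"claw":[0.1,0.1,0.1,0.1,0.1,0.1]}' |head -2
python3 -m jog '{"offset":[[0.15,-0.2,0],[0.3,-0.4,0],[0.5,-0.6,0],[0.67,-0.79,0],[0.67,-0.79,0],[0.67,-0.79,0]],"rot":[[0,0,0],[0,0,0],[0,0,0],[0,0,0],[0,0,0],[0,0,0]],"claw":[0.1,0.1,0.1,0.1,0.1,0.1]}' |head -2
python3 -m jog '{"offset":[[0.15,-0.2,0],[0.3,-0.4,0],[0.5,-0.6,0],[0.67,-0.79,0],[0.67,-0.79,0],[0.67,-0.79,0],[0.67,-0.79,0]],"rot":[[0,0,-0.05],[0,0,-0.1],[0,0,-0.1],[0,0,-0.1],[0,0,-0.1],[0,0,-0.1],[0,0,-0.1]],"claw":[0.1,0.1,0.1,0.1,0.1,0.1,0.1]}' |head -4
python3 - <<'E'
from tray import *
goto(.4385,.140,.03,-11.2)
cam,im,H,S,V=look('w4')
E
```

```text
clock: 12.3
tool_pos: [0.5714, -0.1355, 0.1264]
clock: 12.8
tool_pos: [0.5047, 0.0015, 0.1282]
clock: 13.38
tool_pos: [0.438, 0.1389, 0.1293]
ee_rot: [2.428, 1.992, 0.001]
contact_force: [0.3, 0.2, -1.2]
off [0.008 0.001 0.662] rot [ 0.001  0.    -0.001] yaw -11.3 q6 0.41 t 13.38
```

View pics/w4.png

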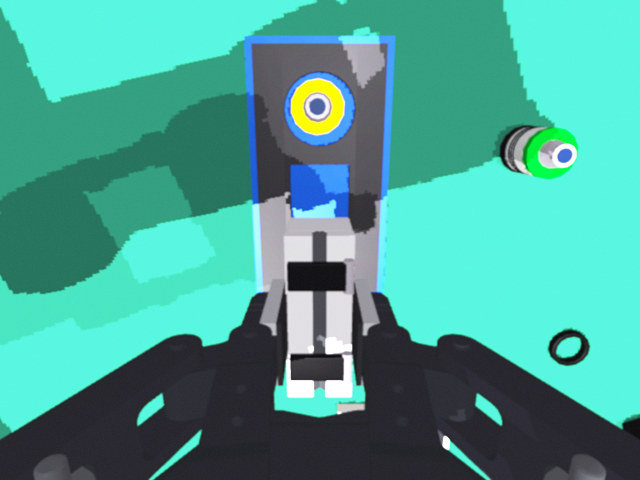

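Yellow stands centred in its round cut-out at (318,107), and the fibre holder is held straight above the long cut-out. I'll lower it and release.

```bash

python3 -m jog '{"offset":[[0.01,0,0.05],[0.01,0,0.2],[0.01,0,0.4],[0.01,0,0.55],[0.01,0,0.65],[0.01,0,0.69],[0.01,0,0.72],[0.01,0,0.75],[0.01,0,0.765],[0.01,0,0.765],[0.01,0,0.765]],"rot":[[0,0,0],[0,0,0],[0,0,0],[0,0,0],[0,0,0],[0,0,0],[0,0,0],[0,0,0],[0,0,0],[0,0,0],[0,0,0]],"claw":[0.1,0.1,0.1,0.1,0.1,0.1,0.1,0.1,0.1,0.1,0.1]}'
python3 -m jog '{"offset":[[0,0,0],[0,0,0],[0,0,0],[0,0,0],[0,0,-0.1],[0,0,-0.3],[0,0,-0.6],[0,0,-0.8],[0,0,-0.9],[0,0,-0.9]],"rot":[[0,0,0],[0,0,0],[0,0,0],[0,0,0],[0,0,0],[0,0,0],[0,0,0],[0,0,0],[0,0,0],[0,0,0]],"claw":[0.6,0.6,0.6,0.6,0.6,0.6,0.6,0.6,0.6,0.6]}'
python3 - <<'E'
from tray import *
goto(.583,.1615,.2,-11.2)
cam,im,H,S,V=look('w5')
b,ce,A=blob((abs(H-60)<8)&(S>170)&(V>100),proj(cam,[.583,.1615,.033])[0],60);print(ce,A,cv2.boundingRect(fil(b)),ray(cam,ce,.033))
E
```

```text
clock: 14.35
tool_pos: [0.4377, 0.1415, 0.0152]
ee_rot: [2.428, 1.993, 0.002]
contact_force: [-0.3, 0.4, -0.7]
opening: 0.271
grip_force: 40.1
clock: 15.18
tool_pos: [0.4407, 0.1423, 0.1544]
ee_rot: [2.424, 1.99, 0.015]
contact_force: [0.2, 0.9, 0.6]
opening: 0.6
grip_force: 0.0
off [ 0.311  0.908 -0.294] rot [ 0.005 -0.002 -0.   ] yaw -11.2 q6 0.41 t 15.18
[509.81865285 147.26165803] 386 (498, 134, 36, 42) [[0.57642977 0.1678489 ]]
```

View pics/w5.png

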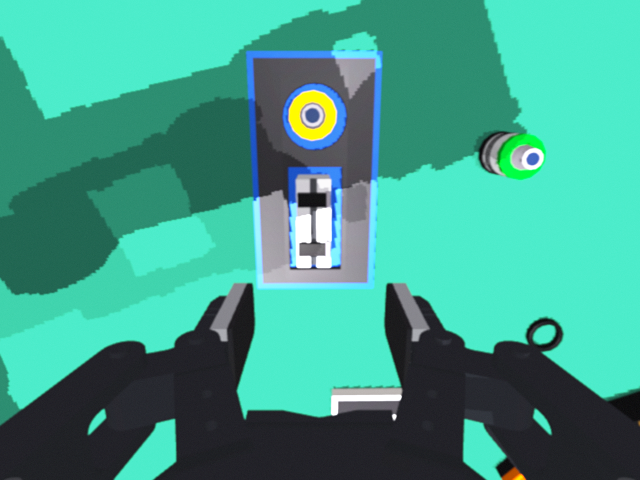

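Both blue-tray parts sit in their cut-outs: yellow at (314,115) and fibre at (314,222). Green is next.

```bash

python3 -m jog '{"offset":[[0.1,0.2,-0.1],[0.2,0.4,-0.2],[0.25,0.7,-0.2],[0.3,0.92,-0.2],[0.3,0.92,-0.2],[0.3,0.92,-0.2],[0.3,0.92,-0.2]],"rot":[[0,0,0],[0,0,0],[0,0,0],[0,0,0],[0,0,0],[0,0,0],[0,0,0]],"claw":[1,1,1,1,1,1,1]}' |head -2
python3 - <<'E'
from tray import *
cam,im,H,S,V=look('w6')
b,ce,A=blob((abs(H-60)<9)&(S>150)&(V>60),proj(cam,[.583,.1615,.033])[0],60);print(ce,A,cv2.boundingRect(fil(b)),ray(cam,ce,.033))
x,y=ray(cam,ce,.033)[0]; goto(x,y,.0085,-11.2)
E
```

```text
clock: 15.82
tool_pos: [0.5787, 0.1582, 0.1767]
[325.08429119 197.91187739] 261 (308, 191, 38, 25) [[0.58482857 0.16963752]]
off [0.085 0.032 1.125] rot [-0.002  0.001 -0.   ] yaw -11.2 q6 0.39 t 15.87
```

```bash
python3 - <<'E'
from h import *
im=cv2.imread('pics/w6.png')[120:300,230:420]; cv2.imwrite('pics/c6.png',cv2.resize(im,None,fx=3,fy=3,interpolation=cv2.INTER_NEAREST))
E
```

```text
(no output)
```

View pics/c6.png

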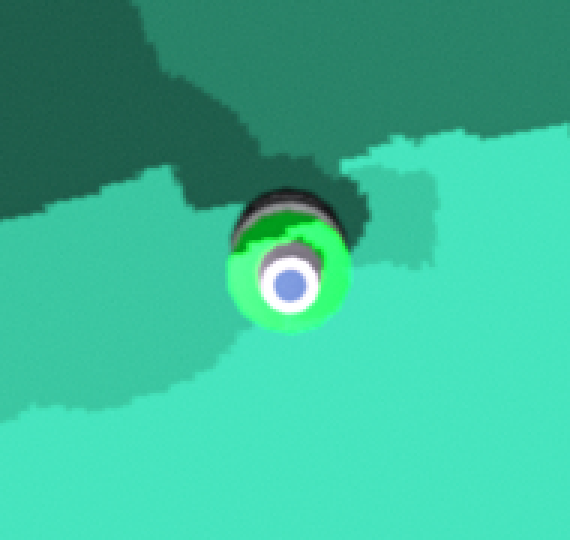

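The ring spans crop pixels 228–352 by 210–333, so its centre is at full-image (326.7, 210.7); the shadow had split the mask.

```bash
python3 - <<'E'
from h import *
x,y=ray(ctrl.camera_info('wrist'),[326.7,210.7],.034)[0]; print(x,y); goto(x,y,.0085,-11.2)
E
```

```text
0.5840424719503926 0.1600501823095959
off [0.021 0.039 1.125] rot [-0.002  0.001 -0.   ] yaw -11.2 q6 0.39 t 15.87
```

```bash

python3 -m jog '{"offset":[[0.02,0.035,0.1],[0.02,0.035,0.4],[0.02,0.035,0.7],[0.02,0.035,0.85],[0.02,0.035,0.85],[0.02,0.035,0.85]],"rot":[[0,0,0],[0,0,0],[0,0,0],[0,0,0],[0,0,0],[0,0,0]],"claw":[1,1,1,1,1,1]}' |head -2
python3 -m jog '{"offset":[[0,0,0.1],[0,0,0.2],[0,0,0.275],[0,0,0.275],[0,0,0.275],[0,0,0.275],[0,0,0.275],[0,0,0.275],[0,0,0.275],[0,0,0.275],[0,0,0.275],[0,0,0.275],[0,0,0.275],[0,0,0.275],[0,0,0.275]],"rot":[[0,0,0],[0,0,0],[0,0,0],[0,0,0],[0,0,0],[0,0,0],[0,0,0],[0,0,0],[0,0,0],[0,0,0],[0,0,0],[0,0,0],[0,0,0],[0,0,0],[0,0,0]],"claw":[1,1,1,1,0.3,0.2,0.2,0.2,0.2,0.2,0.2,0.2,0.2,0.2,0.2]}' 30
python3 -m jog '{"offset":[[0,0,-0.1],[0,0,-0.3],[0,0,-0.6],[0,0,-0.8],[0,0,-0.8],[0,0,-0.8]],"rot":[[0,0,0],[0,0,0],[0,0,0],[0,0,0],[0,0,0],[0,0,0]],"claw":[0.2,0.2,0.2,0.2,0.2,0.2]}'
python3 -c "
from h import *
goto(.4592,-.068,.13,-11.2)"
```

```text
clock: 16.37
tool_pos: [0.5832, 0.1601, 0.0502]
clock: 17.62
tool_pos: [0.5871, 0.1607, 0.0118]
ee_rot: [2.428, 1.993, 0.001]
contact_force: [-1.8, 0.1, 6.2]
opening: 0.343
grip_force: 29.6
clock: 18.12
tool_pos: [0.589, 0.1609, 0.1337]
ee_rot: [2.426, 1.991, 0.009]
contact_force: [-0.7, -1.0, -1.3]
opening: 0.342
grip_force: 30.0
off [-1.666 -0.552  0.017] rot [ 0.003 -0.001 -0.   ] yaw -11.2 q6 0.39 t 18.12
```

```bash

python3 -m jog '{"offset":[[-0.2,-0.07,0],[-0.45,-0.15,0],[-0.7,-0.23,0],[-0.83,-0.28,0],[-0.83,-0.28,0]],"rot":[[0,0,0],[0,0,0],[0,0,0],[0,0,0],[0,0,0]],"claw":[0.2,0.2,0.2,0.2,0.2]}' |head -2
python3 -m jog '{"offset":[[-0.2,-0.07,0],[-0.45,-0.15,0],[-0.7,-0.23,0],[-0.83,-0.28,0],[-0.83,-0.28,0],[-0.83,-0.28,0],[-0.83,-0.28,0]],"rot":[[0,0,0],[0,0,0],[0,0,0],[0,0,0],[0,0,0],[0,0,0],[0,0,0]],"claw":[0.2,0.2,0.2,0.2,0.2,0.2,0.2]}'
python3 -c "
from h import *
goto(.4592,-.068,.03,-11.2)"
```

```text
clock: 18.53
tool_pos: [0.5158, 0.0435, 0.1275]
clock: 19.12
tool_pos: [0.4558, -0.0667, 0.13]
ee_rot: [-2.428, -1.992, 0.0]
contact_force: [0.3, 0.2, -1.5]
opening: 0.345
grip_force: 30.0
off [-0.004  0.025  0.666] rot [-0.    -0.    -0.001] yaw -11.3 q6 -0.04 t 19.12
```

```bash

python3 -m jog '{"offset":[[0,0.025,0.05],[0,0.025,0.2],[0,0.025,0.4],[0,0.025,0.55],[0,0.025,0.65],[0,0.025,0.69],[0,0.025,0.72],[0,0.025,0.745],[0,0.025,0.765],[0,0.025,0.765],[0,0.025,0.765]],"rot":[[0,0,0],[0,0,0],[0,0,0],[0,0,0],[0,0,0],[0,0,0],[0,0,0],[0,0,0],[0,0,0],[0,0,0],[0,0,0]],"claw":[0.2,0.2,0.2,0.2,0.2,0.2,0.2,0.2,0.2,0.2,0.2]}'
python3 -m jog '{"offset":[[0,0,0],[0,0,0],[0,0,0],[0,0,0],[0,0,-0.1],[0,0,-0.3],[0,0,-0.6],[0,0,-0.8],[0,0,-0.9],[0,0,-0.9]],"rot":[[0,0,0],[0,0,0],[0,0,0],[0,0,0],[0,0,0],[0,0,0],[0,0,0],[0,0,0],[0,0,0],[0,0,0]],"claw":[0.6,0.6,0.6,0.6,0.6,0.6,0.6,0.6,0.6,0.6]}'
python3 - <<'E'
from tray import *
goto(.682,-.093,.2,-79.4)
look('w7')
E
```

```text
clock: 20.03
tool_pos: [0.4602, -0.0682, 0.0167]
ee_rot: [2.427, 1.992, 0.001]
contact_force: [-0.1, -0.5, -1.2]
opening: 0.341
grip_force: 30.0
clock: 20.87
tool_pos: [0.4634, -0.0691, 0.156]
ee_rot: [2.422, 1.988, 0.01]
contact_force: [1.2, 0.6, 0.8]
opening: 0.601
grip_force: 0.0
off [ 0.128  1.464 -0.278] rot [ 0.005 -0.003  0.568] yaw -11.2 q6 -0.04 t 20.87
```

View pics/w7.png

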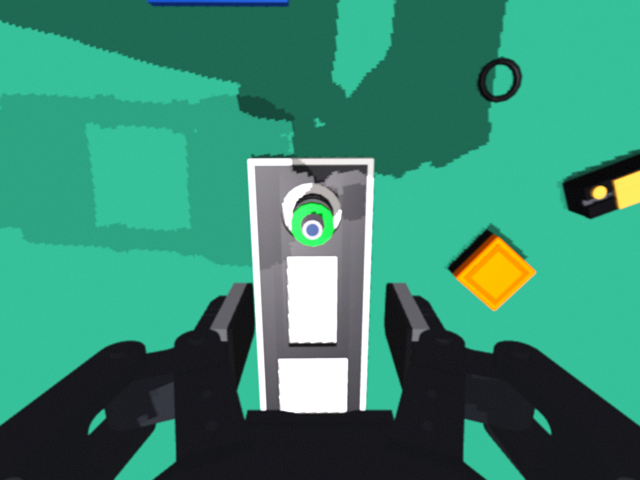

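Green stands in the white tray's round cut-out at (312,222). Next is the array holder.

```bash

python3 -m jog '{"offset":[[0.03,0.2,-0.1],[0.06,0.5,-0.28],[0.06,0.73,-0.28],[0.06,0.73,-0.28],[0.06,0.73,-0.28]],"rot":[[0,0,0],[0,0,0],[0,0,0],[0,0,0],[0,0,0]],"claw":[1,1,1,1,1]}' |head -2
python3 -m jog '{"offset":[[0.06,0.2,0],[0.06,0.4,0],[0.06,0.6,0],[0.06,0.73,0],[0.06,0.73,0],[0.06,0.73,0],[0.06,0.73,0],[0.06,0.73,0],[0.06,0.73,0],[0.06,0.73,0],[0.06,0.73,0],[0.06,0.73,0]],"rot":[[0,0,0.57],[0,0,0.57],[0,0,0.57],[0,0,0.57],[0,0,0.57],[0,0,0.57],[0,0,0.57],[0,0,0.57],[0,0,0.57],[0,0,0.57],[0,0,0.57],[0,0,0.57]],"claw":[1,1,1,1,1,1,1,1,1,1,1,1]}' |head -2
python3 - <<'E'
from tray import *
goto(.682,-.093,.2,-79.4)
cam,im,H,S,V=look('w8')
q=proj(cam,[.682,-.093,.027])[0].astype(int); print(q)
y0,x0=q[1]-75,q[0]-60; c=im[y0:y0+150,x0:x0+120]
cv2.imwrite('pics/c8.png',cv2.resize(c,None,fx=4,fy=4,interpolation=cv2.INTER_NEAREST)); print(x0,y0)
E
```

```text
clock: 21.33
tool_pos: [0.5697, -0.0809, 0.1912]
clock: 22.33
tool_pos: [0.6755, -0.0928, 0.1908]
off [ 0.042  0.009 -0.061] rot [-0.001  0.002 -0.001] yaw -79.5 q6 1.19 t 22.33
[320 200]
260 125
```

View pics/c8.png

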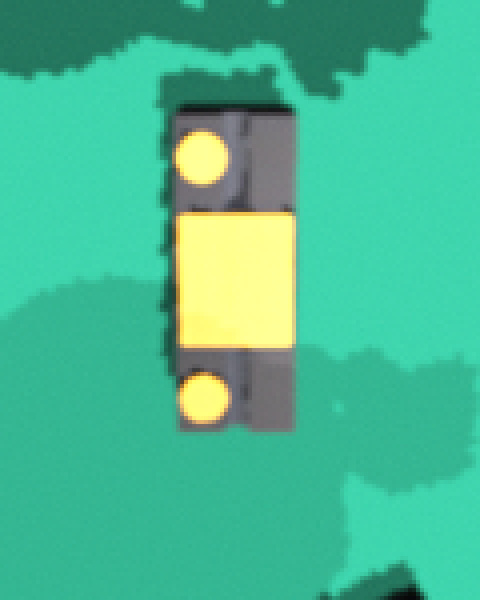

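The holder's top face spans crop pixels (176–296, 113–431), so its centre is at full-image (319,193), and it is aligned with the tool.

```bash
python3 - <<'E'
from h import *
x,y=ray(ctrl.camera_info('wrist'),[319,193],.027)[0]; print(x,y); goto(x,y,.0085,-79.4)
E
```

```text
0.6884437930665912 -0.09076043707905938
off [0.088 0.003 1.219] rot [-0.001  0.002 -0.001] yaw -79.5 q6 1.19 t 22.38
```

```bash

python3 -m jog '{"offset":[[0.09,0,0.1],[0.09,0,0.4],[0.09,0,0.7],[0.09,0,0.9],[0.09,0,0.95],[0.09,0,0.95],[0.09,0,0.95]],"rot":[[0,0,0],[0,0,0],[0,0,0],[0,0,0],[0,0,0],[0,0,0],[0,0,0]],"claw":[1,1,1,1,1,1,1]}' |head -2
python3 -m jog '{"offset":[[0,0,0.1],[0,0,0.2],[0,0,0.275],[0,0,0.275],[0,0,0.275],[0,0,0.275],[0,0,0.275],[0,0,0.275],[0,0,0.275],[0,0,0.275],[0,0,0.275],[0,0,0.275],[0,0,0.275],[0,0,0.275],[0,0,0.275]],"rot":[[0,0,0],[0,0,0],[0,0,0],[0,0,0],[0,0,0],[0,0,0],[0,0,0],[0,0,0],[0,0,0],[0,0,0],[0,0,0],[0,0,0],[0,0,0],[0,0,0],[0,0,0]],"claw":[1,1,1,1,0.3,0.1,0.1,0.1,0.1,0.1,0.1,0.1,0.1,0.1,0.1]}' 40
python3 -m jog '{"offset":[[0,0,-0.1],[0,0,-0.3],[0,0,-0.6],[0,0,-0.8],[0,0,-0.8],[0,0,-0.8]],"rot":[[0,0,0],[0,0,0],[0,0,0],[0,0,0],[0,0,0],[0,0,0]],"claw":[0.1,0.1,0.1,0.1,0.1,0.1]}'
python3 -c "
from h import *
goto(.4448,-.1415,.13,-11.2)"
```

```text
clock: 22.97
tool_pos: [0.6914, -0.0908, 0.0511]
clock: 24.22
tool_pos: [0.6919, -0.0908, 0.0102]
ee_rot: [3.128, 0.284, 0.002]
contact_force: [-0.3, 0.6, 4.8]
opening: 0.271
grip_force: 40.2
clock: 24.72
tool_pos: [0.6928, -0.0911, 0.1329]
ee_rot: [3.127, 0.283, 0.008]
contact_force: [-0.8, 0.4, -1.4]
opening: 0.274
grip_force: 39.5
off [-1.687  0.033  0.011] rot [ 0.002 -0.002 -0.57 ] yaw -79.6 q6 1.2 t 24.72
```

```bash

python3 -m jog '{"offset":[[-0.25,0,0],[-0.5,0,0],[-0.75,0,0],[-0.84,0,0],[-0.84,0,0]],"rot":[[0,0,0],[0,0,0],[0,0,0],[0,0,0],[0,0,0]],"claw":[0.1,0.1,0.1,0.1,0.1]}' |head -2
python3 -m jog '{"offset":[[-0.25,0.01,0],[-0.5,0.02,0],[-0.7,0.03,0],[-0.84,0.03,0],[-0.84,0.03,0],[-0.84,0.03,0],[-0.84,0.03,0],[-0.84,0.03,0],[-0.84,0.03,0],[-0.84,0.03,0],[-0.84,0.03,0],[-0.84,0.03,0]],"rot":[[0,0,-0.57],[0,0,-0.57],[0,0,-0.57],[0,0,-0.57],[0,0,-0.57],[0,0,-0.57],[0,0,-0.57],[0,0,-0.57],[0,0,-0.57],[0,0,-0.57],[0,0,-0.57],[0,0,-0.57]],"claw":[0.1,0.1,0.1,0.1,0.1,0.1,0.1,0.1,0.1,0.1,0.1,0.1]}' |head -2
python3 - <<'E'
from tray import *
goto(.4455,-.138,.03,-11.2)
look('w9')
E
```

```text
clock: 25.13
tool_pos: [0.5598, -0.1127, 0.1254]
clock: 26.13
tool_pos: [0.4438, -0.1401, 0.1284]
off [0.016 0.009 0.656] rot [-0.001 -0.    -0.001] yaw -11.3 q6 -0.2 t 26.13
```

View pics/w9.png

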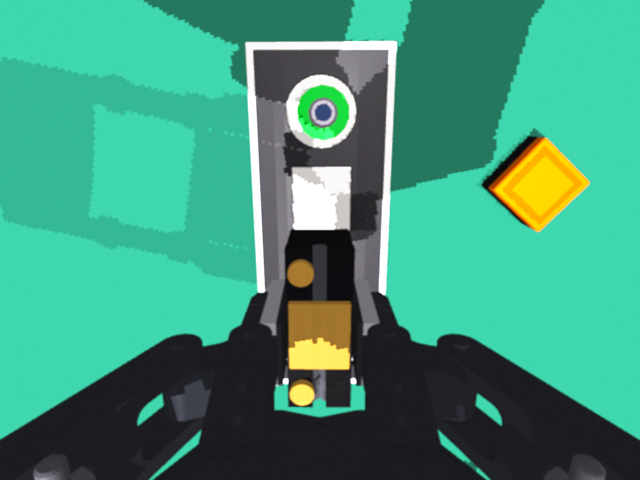

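Green is well centred at (321,112), and the array holder is held straight and level. I'll lower it and release.

```bash

python3 -m jog '{"offset":[[0.015,0.01,0.05],[0.015,0.01,0.2],[0.015,0.01,0.4],[0.015,0.01,0.55],[0.015,0.01,0.65],[0.015,0.01,0.69],[0.015,0.01,0.72],[0.015,0.01,0.745],[0.015,0.01,0.76],[0.015,0.01,0.76],[0.015,0.01,0.76]],"rot":[[0,0,0],[0,0,0],[0,0,0],[0,0,0],[0,0,0],[0,0,0],[0,0,0],[0,0,0],[0,0,0],[0,0,0],[0,0,0]],"claw":[0.1,0.1,0.1,0.1,0.1,0.1,0.1,0.1,0.1,0.1,0.1]}'
python3 -m jog '{"offset":[[0,0,0],[0,0,0],[0,0,0],[0,0,0],[0,0,-0.1],[0,0,-0.3],[0,0,-0.6],[0,0,-0.8],[0,0,-0.9],[0,0,-0.9]],"rot":[[0,0,0],[0,0,0],[0,0,0],[0,0,0],[0,0,0],[0,0,0],[0,0,0],[0,0,0],[0,0,0],[0,0,0]],"claw":[0.6,0.6,0.6,0.6,0.6,0.6,0.6,0.6,0.6,0.6]}'
python3 - <<'E'
from h import *
goto(.5915,-.139,.2,38.2)
goto(.5915,-.139,.2,-51.8)
E
```

```text
clock: 27.1
tool_pos: [0.4466, -0.1388, 0.016]
ee_rot: [2.427, 1.992, 0.001]
contact_force: [0.1, 0.1, -1.7]
opening: 0.273
grip_force: 39.5
clock: 27.93
tool_pos: [0.4496, -0.14, 0.1552]
ee_rot: [2.421, 1.987, 0.008]
contact_force: [1.2, 0.7, 0.5]
opening: 0.598
grip_force: 0.0
off [ 0.19   0.93  -0.289] rot [ 0.004  0.003 -0.412] yaw -11.2 q6 -0.2 t 27.93
off [ 0.19   0.93  -0.289] rot [ 0.005 -0.001  0.338] yaw -11.2 q6 -0.2 t 27.93
```

```bash

python3 -m jog '{"offset":[[0.05,0.2,-0.1],[0.1,0.4,-0.2],[0.15,0.7,-0.29],[0.18,0.93,-0.29],[0.18,0.93,-0.29],[0.18,0.93,-0.29],[0.18,0.93,-0.29],[0.18,0.93,-0.29],[0.18,0.93,-0.29],[0.18,0.93,-0.29]],"rot":[[0,0,0],[0,0,-0.1],[0,0,-0.41],[0,0,-0.41],[0,0,-0.41],[0,0,-0.41],[0,0,-0.41],[0,0,-0.41],[0,0,-0.41],[0,0,-0.41]],"claw":[1,1,1,1,1,1,1,1,1,1]}' |head -2
python3 - <<'E'
from tray import *
cam,im,H,S,V=look('w10')
b,ce,A=blob((abs(H-18)<9)&(S>150)&(V>120),proj(cam,[.59,-.139,.022])[0],60)
p=ray(cam,fil(b),.022)*1000; r=cv2.minAreaRect(p.astype(np.float32)); print(ce,A,r)
goto(r[0][0]/1000,r[0][1]/1000,.006,38.2)
x,y=ce.astype(int); cv2.imwrite('pics/c10.png',cv2.resize(im[y-60:y+60,x-80:x+80],None,fx=4,fy=4))
E
```

```text
clock: 28.77
tool_pos: [0.5871, -0.139, 0.1922]
[320.67460595 209.3352014 ] 2855 ((588.7144165039062, -140.47198486328125), (43.61323928833008, 44.74717330932617), 38.847381591796875)
off [-0.015  0.003  1.244] rot [-0.001 -0.001 -0.003] yaw 37.8 q6 -0.96 t 28.82
```

View pics/c10.png

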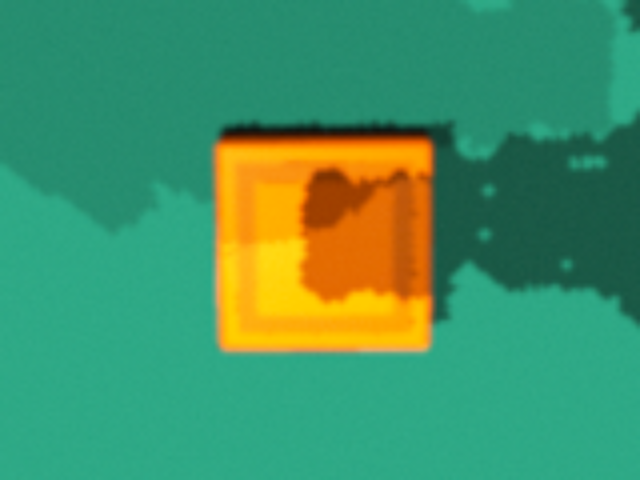

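The box faces align with the fingers and no latch shows on the left or right. From the earlier view (w3) the latch is on the -52° side, which is clear of the pads. I'll grasp.

```bash

python3 -m jog '{"offset":[[-0.01,0.005,0.1],[-0.01,0.005,0.4],[-0.01,0.005,0.7],[-0.01,0.005,0.9],[-0.01,0.005,0.95],[-0.01,0.005,0.95],[-0.01,0.005,0.95]],"rot":[[0,0,0],[0,0,0],[0,0,0],[0,0,0],[0,0,0],[0,0,0],[0,0,0]],"claw":[1,1,1,1,1,1,1]}' |head -2
python3 -m jog '{"offset":[[0,0,0.1],[0,0,0.2],[0,0,0.29],[0,0,0.295],[0,0,0.295],[0,0,0.295],[0,0,0.295],[0,0,0.295],[0,0,0.295],[0,0,0.295],[0,0,0.295],[0,0,0.295],[0,0,0.295],[0,0,0.295]],"rot":[[0,0,0],[0,0,0],[0,0,0],[0,0,0],[0,0,0],[0,0,0],[0,0,0],[0,0,0],[0,0,0],[0,0,0],[0,0,0],[0,0,0],[0,0,0],[0,0,0]],"claw":[1,1,1,1,0.5,0.35,0.35,0.35,0.35,0.35,0.35,0.35,0.35,0.35]}' 25
python3 -m jog '{"offset":[[0,0,-0.1],[0,0,-0.3],[0,0,-0.6],[0,0,-0.8],[0,0,-0.8],[0,0,-0.8]],"rot":[[0,0,0],[0,0,0],[0,0,0],[0,0,0],[0,0,0],[0,0,0]],"claw":[0.35,0.35,0.35,0.35,0.35,0.35]}'
python3 -c "
from h import *
goto(.429,-.2222,.13,-11.2)"
```

```text
clock: 29.4
tool_pos: [0.5901, -0.1402, 0.052]
clock: 30.57
tool_pos: [0.5908, -0.1404, 0.0085]
ee_rot: [1.377, 2.821, 0.001]
contact_force: [-0.4, 0.8, 6.5]
opening: 0.51
grip_force: 26.9
clock: 31.07
tool_pos: [0.5916, -0.1406, 0.1301]
ee_rot: [1.376, 2.818, 0.001]
contact_force: [-0.6, -1.3, -0.2]
opening: 0.509
grip_force: 26.3
off [ 0.238 -1.189 -0.005] rot [0.003 0.002 0.41 ] yaw 38.0 q6 -0.97 t 31.07
```

```bash

python3 -m jog '{"offset":[[0.05,-0.2,0],[0.08,-0.4,0],[0.12,-0.6,0],[0.12,-0.6,0],[0.12,-0.6,0]],"rot":[[0,0,0],[0,0,0],[0,0,0],[0,0,0],[0,0,0]],"claw":[0.35,0.35,0.35,0.35,0.35]}' |head -2
python3 -m jog '{"offset":[[0.05,-0.2,0],[0.08,-0.4,0],[0.11,-0.6,0],[0.11,-0.6,0],[0.11,-0.6,0],[0.11,-0.6,0],[0.11,-0.6,0],[0.11,-0.6,0],[0.11,-0.6,0],[0.11,-0.6,0]],"rot":[[0,0,0.1],[0,0,0.2],[0,0,0.41],[0,0,0.41],[0,0,0.41],[0,0,0.41],[0,0,0.41],[0,0,0.41],[0,0,0.41],[0,0,0.41]],"claw":[0.35,0.35,0.35,0.35,0.35,0.35,0.35,0.35,0.35,0.35]}' |head -2
python3 - <<'E'
from tray import *
goto(.429,-.2235,.0125,-11.2)
look('w11')
E
```

```text
clock: 31.48
tool_pos: [0.5044, -0.1807, 0.1247]
clock: 32.32
tool_pos: [0.4266, -0.2231, 0.1265]
off [0.    0.017 0.76 ] rot [-0.    -0.     0.001] yaw -11.1 q6 -0.38 t 32.32
```

View pics/w11.png

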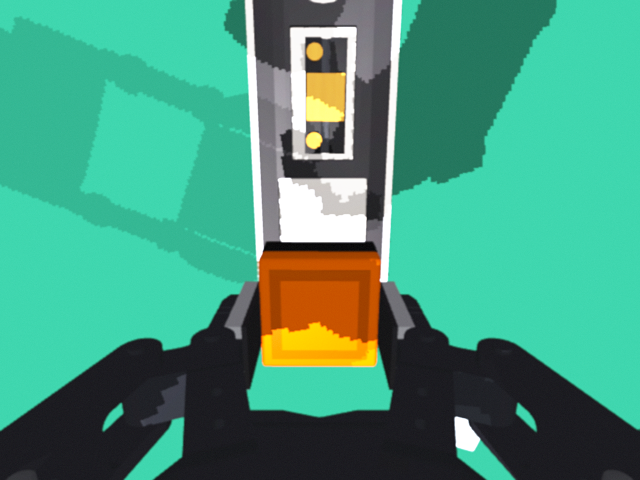

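The array holder lies in its long cut-out at (323,95), and the box is held square to its pocket. I'll lower it and release.

```bash

python3 -m jog '{"offset":[[0,0.015,0.05],[0,0.015,0.2],[0,0.015,0.4],[0,0.015,0.55],[0,0.015,0.65],[0,0.015,0.69],[0,0.015,0.72],[0,0.015,0.745],[0,0.015,0.762],[0,0.015,0.762],[0,0.015,0.762]],"rot":[[0,0,0],[0,0,0],[0,0,0],[0,0,0],[0,0,0],[0,0,0],[0,0,0],[0,0,0],[0,0,0],[0,0,0],[0,0,0]],"claw":[0.35,0.35,0.35,0.35,0.35,0.35,0.35,0.35,0.35,0.35,0.35]}'
python3 -m jog '{"offset":[[0,0,0],[0,0,0],[0,0,0],[0,0,0],[0,0,-0.1],[0,0,-0.3],[0,0,-0.6],[0,0,-0.8],[0,0,-0.9],[0,0,-0.9]],"rot":[[0,0,0],[0,0,0],[0,0,0],[0,0,0],[0,0,0],[0,0,0],[0,0,0],[0,0,0],[0,0,0],[0,0,0]],"claw":[0.8,0.8,0.8,0.8,0.8,0.8,0.8,0.8,0.8,0.8]}'
python3 -m jog '{"offset":[[-0.2,0,0],[-0.5,0,0],[-0.8,0,0],[-1,0,0],[-1,0,0],[-1,0,0]],"rot":[[0,0,0],[0,0,0],[0,0,0],[0,0,0],[0,0,0],[0,0,0]],"claw":[0.8,0.8,0.8,0.8,0.8,0.8]}' |head -2
python3 - <<'E'
from h import *
a=ctrl.grab_frame('top')[:,:,::-1][150:340,130:540]; b=ctrl.grab_frame('side')[:,:,::-1][100:470,180:460]
a=cv2.resize(a,None,fx=1.9,fy=1.9,interpolation=cv2.INTER_CUBIC)
cv2.imwrite('pics/end_top.png',a); cv2.imwrite('pics/end_side.png',cv2.resize(b,None,fx=1.6,fy=1.6,interpolation=cv2.INTER_CUBIC))
E
```

```text
clock: 33.28
tool_pos: [0.4292, -0.2243, 0.0134]
ee_rot: [2.427, 1.992, 0.001]
contact_force: [-0.7, -0.5, 0.2]
opening: 0.503
grip_force: 26.3
clock: 34.12
tool_pos: [0.4319, -0.2261, 0.1527]
ee_rot: [2.421, 1.987, 0.005]
contact_force: [0.7, -1.1, 0.0]
opening: 0.801
grip_force: 0.0
clock: 34.62
tool_pos: [0.3981, -0.3721, 0.1463]
```

View pics/end_top.png

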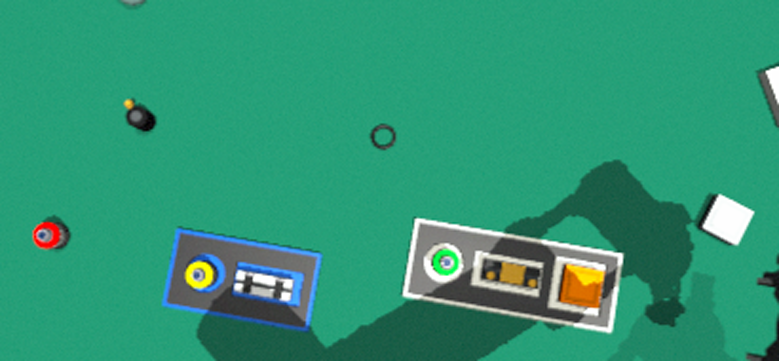

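View pics/end_side.png

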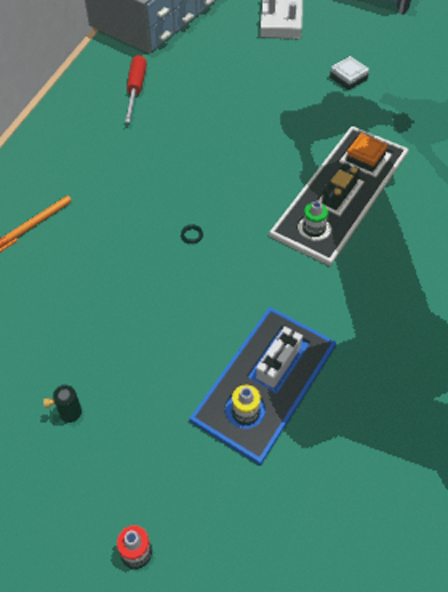

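All five parts are upright in their cut-outs, and the red objective, post holder and clear box haven't moved. I'll do one numeric check of the clearances from the top view.

```bash
python3 - <<'E'
from h import *
T=np.radians(78.8); ex=np.array([np.sin(T),-np.cos(T)]); ey=np.array([np.cos(T),np.sin(T)])
im=np.ascontiguousarray(ctrl.grab_frame('top')[:,:,::-1]); cam=ctrl.camera_info('top'); hsv=cv2.cvtColor(im,cv2.COLOR_BGR2HSV).astype(int);H,S,V=hsv[...,0],hsv[...,1],hsv[...,2]
for n,m,z,c in(('yellow',(abs(H-28)<6)&(S>150)&(V>120),.038,(.4530,.2132)),('green',(abs(H-60)<9)&(S>150)&(V>100),.038,(.4592,-.068)),
  ('amber',(abs(H-16)<9)&(S>150)&(V>110),.026,(.429,-.2222)),('fibre',(S<70)&(V>140),.031,(.4385,.14))):
    s=proj(cam,[*c,z])[0]; 
    k=np.zeros(m.shape,bool); x,y=s.astype(int); k[y-22:y+22,x-24:x+24]=1
    p=ray(cam,np.argwhere(m&k)[:,::-1],z); 
    r=cv2.minAreaRect((p*1000).astype(np.float32)); d=np.array(r[0])-1000*np.array(c)
    print(n,len(p),'off x,y mm',(d@ex).round(1),(d@ey).round(1),np.round(r[1],1),round(r[2],1))
E
```

```text
yellow 121 off x,y mm -1.6 1.4 [30.8 26. ] 88.8
green 46 off x,y mm 0.3 0.3 [25.9 28. ] 88.4
amber 350 off x,y mm 0.0 13.9 [77.4 43. ] 77.5
fibre 237 off x,y mm -12.4 -7.8 [83.9 65.9] 24.3
```

The yellow and green offsets are within 2 mm. The amber and fibre masks picked up neighbouring parts, so those two numbers mean nothing, but the pictures show floor visible around both. I'll hand it in.

```bash
python3 -c "
from station import ctrl
print(ctrl.close_job())"
```

```text
the job is handed in; nothing more can be done
None
```

Both kits are made up and handed in at about 35 s: the final pictures show all five parts upright and released in their cut-outs, with the red objective, clear chip box and post holder still standing where they were.

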